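# Put the eraser away in the push-open drawer

### The arm

A 6-joint arm with a two-finger parallel gripper is mounted at the origin on the work surface. World frame = base frame: x ahead of the robot, y to its left, z up, the work surface at z = 0. Lengths are in m, angles in rad, forces in N, time in s.
With the tool pointing down it reaches from about 0.225 to 0.875 m from the base axis. Payload 3.4 kg.
Tool frame: the origin (TCP) lies at the very end of the fingers, on their centre line; the grasp point (between the pads) lies 19 mm behind it; z points along the fingers, y is the line along which they close (so a half turn about z gives the same grasp; the last joint's range is limited). The gripper opens to 85 mm and grips with 20 to 120 N. Pads are 22 mm wide; open, the fingers measure 114 mm over their backs; the gripper's body (76 mm by 85 mm) begins 54 mm behind the grasp point. The pads swing forward as they close: fully open they stand 13 mm farther back than shut.
Start: joints at [1.18, 0.276, 1.505, -0, 1.361, -0.121], TCP at [0.153, 0.554, 0.231] pointing down, gripper open.
Joint ranges: [-2.89, 2.89], [-0.75, 2.08], [0.22, 2.7], [-1.18, 4.32], [0.11, 2.71], [-2.7, 2.7]. Speed limits (rad/s): [2.57, 2.57, 3.14, 3.14, 3.14, 3.14].

### API

Orientations are given as a unit quaternion [w, x, y, z].
In Python, from rig import readout, vision, manip gives the robot as it stands.
- The arm moves only by the shell command python3 -m handwheel 'ROWS' [FORCE]. ROWS is JSON, a list of rows, each a list of 3 entries, a list of its own where there are three numbers: the shift along the tool's x, y, z in mm, then the turn, a rotation vector about the tool's x, y, z in units of 6 degrees (1.0 is 6 degrees), then the closure, from -1 (fully open) to 1 (shut), so that 0 is half open. A call has 1 to 20 rows; each row shifts and turns the commanded pose from where the row before left it, along the tool's axes as they then stand; what a row does not reach is not made up. A row lasts 1/8 s, in which the tool goes at most 62.5 mm and 10.7 degrees, less where a joint would pass 70% of its speed; a pose out of reach is approached as far as the arm can. A call is refused whole if a number of a shift passes 62.5 or a number of a turn 1, either way. A call with a gripper value outside its range is refused whole. The fingers move at their own pace and stop on an object; FORCE is the grip in N (left out, the last holds). Time passes only in rows, so rows that do not move let the fingers close. It gives the time, the measured TCP pose, the force, the opening and the grip force at its end, in the units of the state.
- readout.get_state(): the state, without advancing time (a new reading comes with each control period).
- vision.get_image(name): name is "scene" or "top" or "wrist"; returns the picture (400x640x3 uint8, blue, green, red); there is no depth.
- vision.camera_params(name): a dict with "intrinsics" (3x3 intrinsics, pixels), "rvec" (rotation vector, rad) and "tvec" (3), from world to camera coordinates, as OpenCV has them; the wrist camera has in their place "hand_eye" (4x4, takes a point from camera to tool coordinates, whose origin is the TCP and whose axes are the flange's). Camera axes: x right, y down, z forward; pixel columns grow to the right and rows downward; lengths in m; the calibration is good to about 2 mm. A picture is of the moment at which its call begins: read the wrist's pose just before it. camera_params takes no time and is no camera call.
- manip.sign_off(): hands the job in; it is judged then, once.
The state is a dict: "clock": time; "qpos": joint angles; "qd": joint speeds; "effort": joint torques, N m; "position": TCP position; "ee_rot": TCP orientation; "contact_force": force on the tool from outside, world axes, zero at the start; "moment": the same for the moment, N m; "width": finger opening in m; "gripper_force": force on a finger pad.
Only numpy, scipy, OpenCV 4.12 (cv2) and the standard library are available. Lean on these libraries where they do the work, as an engineer would, in place of code of your own. Each camera call takes 0.05 s, during which the arm holds its last target. There are 200 camera calls.

### The job

Put the whiteboard eraser from the top of the monitor riser away in the push-open drawer beneath it: press the drawer's front so that it pops out fully, lay the eraser felt down and flat into the fitted tray inside and let go of it. Then press the drawer shut until its latch holds, checking that it stays shut once you let go, and leave the other things on the desk and the riser where they are.

Things in the scene. Friction and masses are not known exactly. Their poses are not given: they have to be found in the camera images.
- drawer_front (a point): Centre of the front face of the push-open drawer, 45 mm above the desk, moving with it. The front is a plain grey panel without a handle, 176 mm wide, 10 mm thick, from 8 to 88 mm above the desk. x points level into the drawer unit (the way to press), y along the panel, z up. Shut, the face stands 12 mm in front of the riser shelf's front edge.
- riser: Black metal monitor riser, standing sideways to the robot, its front to the robot's right; origin on the desk under the middle of its shelf's front edge, x to its back, y along the edge. Shelf 420 mm wide, 240 mm deep, 150 to 158 mm above the desk. An upright gripper pressing the drawer's front bumps into the shelf's edge: lean the tool 30 to 45 degrees, tip forward.
- drawer (a joint): How far the drawer is out, m: 0 shut and latched, 0.108 popped fully out towards the robot's right, negative pressed in past shut (stop at -0.013). A 2.5 N spring pushes it out. Push-push latch: press in 8 to 13 mm past shut, pause 0.2 s, let go; each such press switches between held shut (at 0) and popping out. A press under 5 mm switches nothing.
- tray (a point): Centre of the floor of the fitted tray in the drawer, 16 mm above the desk, moving with it: an open-topped pocket 85 mm long (x, along the sliding) by 53 mm wide (y), walls 12 mm high, 3 mm thick; 57.5 mm behind the drawer's front face. Drawer 148 mm wide inside, sides 36 mm high. Drawer fully out: tray centre 62 mm in front of the shelf's edge, open from above.
- eraser_mid (a point): Centre of the whiteboard eraser: a plain white block with grey felt underside, 80 mm long (x), 48 mm wide (y), 30 mm high (z; 15 mm above and below this point), about 70 g, lying felt down on top of the riser's shelf. It fits the tray either way round.
- tape: steel desk tape dispenser, 95 x 48 x 62 mm, on the riser's shelf; a bystander; origin at its underside's middle.
- notes: block of paper notes, 51 x 51 x 30 mm, on the riser's shelf; a bystander; origin at its underside's middle.
- mug: white mug, 80 mm across, 90 mm high, handle on one side, on the desk, far right; a bystander; origin at its underside's middle.
- stapler: black stapler, 130 x 36 x 53 mm, on the desk to the right; a bystander; origin at its underside's middle.
- pencil1: wooden pencil, 180 mm long, lying on the desk to the right; a bystander; origin at its underside's middle.
- pencil2: second wooden pencil, like the first; a bystander; origin at its underside's middle.

How it is judged:
By the outcome, as a careful person would: the job done as asked, in the order asked, and still so for the second after the job is handed in, with the robot touching nothing.
It also fails if it takes over 67 s, if anything falls off the work surface, if the arm or the gripper's body presses on something with over 40 N, if the wrist force passes 120 N, or if a joint passes its speed limit or range.

## Working session

There is one attempt and no reset: what is moved stays moved. The work goes in short steps, Python scripts to look and compute and a shell command to move; the robot and the scene stay as the last step left them, time stands still between calls to the robot, and variables do not carry over. Pictures are saved under pics/ and viewed, at most 10 in all, crops included, and the job is handed in when it is done.

```bash
ls; mkdir -p pics; python3 - <<'E'
from rig import readout, vision, manip
import cv2
print(readout.get_state())
for n in ["scene","top","wrist"]:
    p=vision.camera_params(n); print(n,p)
    cv2.imwrite(f"pics/{n}0.png",vision.get_image(n))
E
```

```text
pics
{'clock': 0.0, 'qpos': array([ 1.17998456e+00,  2.76604486e-01,  1.50613816e+00,  1.93434390e-05,
        1.36068048e+00, -1.20999644e-01]), 'qd': array([-0.00110738, -0.00113259,  0.00054292, -0.00087696,  0.00047846,
       -0.00023438]), 'effort': array([-4.33596806e-04, -4.16776729e+01, -2.45804715e+01, -3.93834580e-04,
        1.10751728e-02, -3.09984239e-05]), 'position': array([0.15306426, 0.55371089, 0.23043229]), 'ee_rot': array([-2.40815321e-04,  1.34499178e-01,  9.90913283e-01, -8.83037125e-04]), 'contact_force': array([ 0.59690857, -0.35596059,  0.32919438]), 'moment': array([ 0.02421144, -0.04474058, -0.01349558]), 'gripper_force': 0.0, 'width': 0.0851920970302458}
scene {'intrinsics': array([[472.06569042,   0.        , 318.74236602],
       [  0.        , 472.06569042, 205.64385223],
       [  0.        ,   0.        ,   1.        ]]), 'rvec': array([ 2.38032944, -1.61753164,  0.26504055]), 'tvec': array([-0.35210372,  0.52480853,  1.04937773])}
top {'intrinsics': array([[446.50049772,   0.        , 324.19303675],
       [  0.        , 446.50049772, 197.79639538],
       [  0.        ,   0.        ,   1.        ]]), 'rvec': array([ 2.14217524, -2.10989429,  0.18146283]), 'tvec': array([-0.12971225,  0.59151238,  1.31537437])}
wrist {'intrinsics': array([[321.29160568,   0.        , 316.84456018],
       [  0.        , 321.29160568, 202.17415855],
       [  0.        ,   0.        ,   1.        ]]), 'hand_eye': array([[ 1.51844669e-04, -9.59838345e-01, -2.80553612e-01,
         7.03960404e-02],
       [ 9.99999783e-01,  3.25468563e-04, -5.72270553e-04,
         7.67447043e-04],
       [ 6.40598601e-04, -2.80553464e-01,  9.59838186e-01,
        -1.42843368e-01],
       [ 0.00000000e+00,  0.00000000e+00,  0.00000000e+00,
         1.00000000e+00]])}
```

View pics/top0.png

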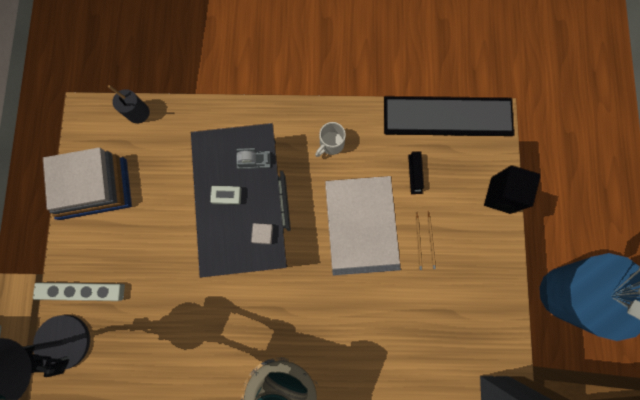

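View pics/scene0.png

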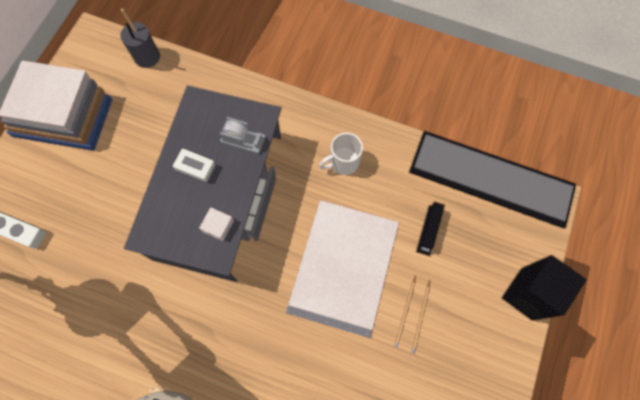

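The top view shows the riser shelf with corners near (192,132), (272,125), (285,268) and (201,276). The eraser is at (226,195), notes at (262,234), tape at (253,158), and the drawer front sliver at (283,200). The mug is at (331,138).

```bash
cat > h.py <<'E'
from rig import readout, vision, manip
import numpy as np, cv2
from scipy.spatial.transform import Rotation as R
def cam(n,st=None):
    p=vision.camera_params(n);K=p["intrinsics"]
    if n=="wrist":
        st=st or readout.get_state();q=st["ee_rot"]
        T=np.eye(4);T[:3,:3]=R.from_quat([q[1],q[2],q[3],q[0]]).as_matrix();T[:3,3]=st["position"]
        C=T@p["hand_eye"];return K,C[:3,:3],C[:3,3]
    r=cv2.Rodrigues(p["rvec"])[0];return K,r.T,-r.T@p["tvec"]
def ray(n,uv,z,c=None):
    K,A,o=c or cam(n)
    out=[]
    for u,v in np.atleast_2d(uv):
        d=A@np.linalg.solve(K,[u,v,1.]);out.append(o+d*(z-o[2])/d[2])
    return np.array(out)
def proj(c,P):
    K,A,o=c;q=(np.atleast_2d(P)-o)@A@K.T;return q[:,:2]/q[:,2:]
def rot(st):
    q=st["ee_rot"];return R.from_quat([q[1],q[2],q[3],q[0]])
def delta(st,pos,Rt):
    "tool-frame shift mm and turn in 6deg units"
    r=rot(st);return r.inv().apply(np.array(pos)-st["position"])*1000,(r.inv()*Rt).as_rotvec(degrees=True)/6
E
python3 - <<'E'
from h import *
np.set_printoptions(precision=4,suppress=True)
print("shelf",ray("top",[(192,132),(272,125),(285,268),(201,276)],.158))
for n in ["top","scene"]:
    im=cv2.imread(f"pics/{n}0.png")
    # white-ish blobs on shelf
    c=ray(n,[(0,0)],0)
    g=im.min(axis=2); m=(g>110).astype(np.uint8)*255
    K,A,o=cam(n)
    poly=proj((K,A,o),ray("top",[(192,132),(272,125),(285,268),(201,276)],.158)).astype(int)
    print(n,poly.tolist())
    k=np.zeros_like(m);cv2.fillPoly(k,[poly],255);m&=k
    for ct in cv2.findContours(m,cv2.RETR_EXTERNAL,2)[0]:
        if cv2.contourArea(ct)>60:
            b=cv2.minAreaRect(ct);P=ray(n,cv2.boxPoints(b),.188);print(b,P.mean(0),np.linalg.norm(P[1]-P[0]),np.linalg.norm(P[2]-P[1]),np.degrees(np.arctan2(*(P[1]-P[0])[1::-1])))
t=cv2.imread("pics/top0.png")[110:290,180:340];s=cv2.imread("pics/scene0.png")[80:290,120:300]
cv2.imwrite("pics/c.png",np.hstack([cv2.resize(t,(400,450),interpolation=2),cv2.resize(s,(386,450),interpolation=2)]))
print(readout.get_state()["clock"])
E
```

```text
shelf [[ 0.7628  0.2651  0.158 ]
 [ 0.7873  0.0336  0.158 ]
 [ 0.3771 -0.017   0.158 ]
 [ 0.3519  0.2125  0.158 ]]
top [[191, 131], [271, 124], [285, 268], [201, 275]]
((261.5, 233.0), (18.0, 19.0), 90.0) [0.4696 0.047  0.188 ] 0.05184493896970813 0.04899687287123383 -89.13873134371492
((224.5, 194.5), (17.0, 29.0), 90.0) [0.5744 0.1535 0.188 ] 0.08041035353244116 0.04774805879391636 -89.16393123280157
((243.5, 156.0), (10.0, 13.0), 90.0) [0.6848 0.1062 0.188 ] 0.036545174798447676 0.028966444879562694 -89.18783218054833
scene [[188, 85], [279, 108], [226, 275], [125, 247]]
((215.1020050048828, 222.78329467773438), (27.25101089477539, 27.197786331176758), 25.201122283935547) [0.4686 0.0466 0.188 ] 0.05889853902285342 0.06064185334666708 0.96322526510199
((192.7413787841797, 163.89654541015625), (38.438934326171875, 23.76900291442871), 21.801406860351562) [0.5735 0.1513 0.188 ] 0.0556829400139741 0.08957196322661737 6.211264328271633
((241.90000915527344, 134.3000030517578), (43.00697708129883, 26.56313133239746), 18.43494987487793) [0.6804 0.0799 0.188 ] 0.06576630468100853 0.10121517823021958 8.206040735386878
0.15
```

View pics/c.png

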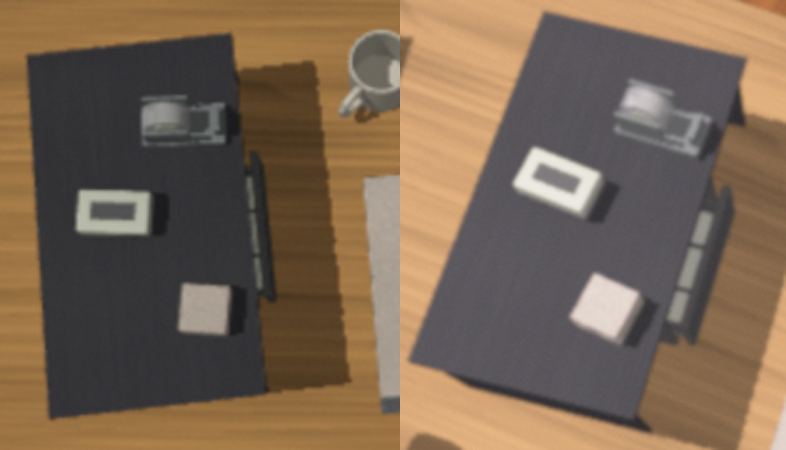

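```bash
python3 - <<'E'
from h import *
np.set_printoptions(precision=3,suppress=True)
print("front top",ray("top",[(283.2,172),(288.8,229)],.088), "scene",ray("scene",[(120+(728-400)*.4663,80+188*.4667),(120+(690-400)*.4663,80+342*.4667)],.088))
print("pad",ray("top",[(326,180),(332,272)],.03),"mug",ray("top",[(331,138),(319,156)],.09))
Rt=R.from_matrix(np.array([[-.122,.9925,0],[.9925,.122,0],[0,0,-1]]).T)
d=delta(readout.get_state(),[.55,.08,.37],Rt);print(d)
E
```

```text
front top [[ 0.664  0.004  0.088]
 [ 0.492 -0.018  0.088]] scene [[ 0.666  0.006  0.088]
 [ 0.484 -0.027  0.088]]
pad [[ 0.654 -0.125  0.03 ]
 [ 0.37  -0.148  0.03 ]] mug [[ 0.772 -0.139  0.09 ]
 [ 0.715 -0.103  0.09 ]]
(array([-508.791, -351.115, -138.967]), array([-0.013,  0.007, 11.256]))
```

```bash
python3 -m handwheel '[[[0,0,-14],[0,0,0.94],1],[[0,0,-14],[0,0,0.94],1],[[0,0,-14],[0,0,0.94],1],[[0,0,-14],[0,0,0.94],1],[[0,0,-14],[0,0,0.94],1],[[0,0,-14],[0,0,0.94],1],[[0,0,-14],[0,0,0.94],1],[[0,0,-14],[0,0,0.94],1],[[0,0,-14],[0,0,0.94],1],[[0,0,-13],[0,0,0.94],1],[[0,0,0],[0,0,0.94],1],[[0,0,0],[0,0,0.92],1]]' 40
python3 -m handwheel '[[[-52,33.5,0],[0,0,0],1],[[-52,33.5,0],[0,0,0],1],[[-52,33.5,0],[0,0,0],1],[[-52,33.5,0],[0,0,0],1],[[-52,33.5,0],[0,0,0],1],[[-52,33.5,0],[0,0,0],1],[[-52,33.5,0],[0,0,0],1],[[-52,33.5,0],[0,0,0],1],[[-52,33.5,0],[0,0,0],1],[[-52,33.5,0],[0,0,0],1],[[0,0,0],[0,0,0],1],[[0,0,0],[0,0,0],1]]'
python3 - <<'E'
from h import *
st=readout.get_state();im=vision.get_image("wrist");cv2.imwrite("pics/w1.png",im)
np.savez("w1.npz",p=st["position"],q=st["ee_rot"]);print(st["position"],st["ee_rot"],st["qpos"])
E
```

```text
clock: 1.65
position: [0.1532, 0.5541, 0.3702]
ee_rot: [0.0, 0.664, 0.748, -0.0]
contact_force: [-0.3, -0.5, 0.5]
width: 0.0003
gripper_force: 0.0
clock: 3.15
position: [0.5486, 0.0788, 0.3697]
ee_rot: [-0.001, 0.663, 0.749, -0.0]
contact_force: [-0.2, 0.8, 0.7]
width: 0.0001
gripper_force: 0.0
[0.54862054 0.07884645 0.36973833] [-9.13339306e-04  6.63001354e-01  7.48617582e-01 -2.93131313e-04] [ 1.66669324e-02  2.00704586e-01  1.27377079e+00  8.05234125e-04
  1.66886031e+00 -1.04408697e-01]
```

View pics/w1.png

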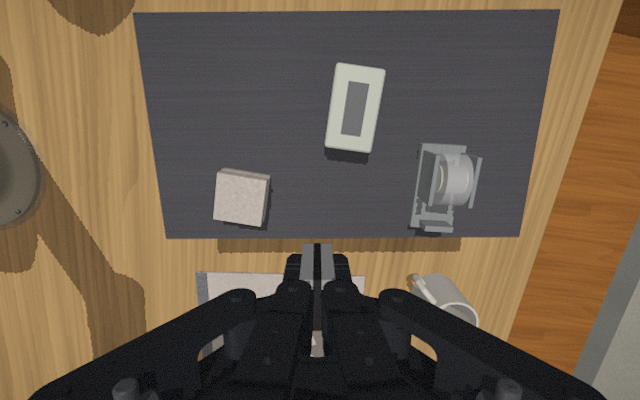

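The wrist view shows the shelf front edge from (167,238) to (521,236) and the back edge from (135,13) to (558,10). The eraser's top face has corners near (340,63), (386,68), (369,153) and (326,148).

```bash
python3 - <<'E'
from h import *
np.set_printoptions(precision=4,suppress=True)
w=np.load("w1.npz");st={"position":w["p"],"ee_rot":w["q"]};c=cam("wrist",st)
S=ray("wrist",[(167,238.5),(521,236.5),(558,10),(135,13)],.158,c);print("shelf",S)
e=S[1]-S[0];print("edge ang",np.degrees(np.arctan2(e[1],e[0])),np.linalg.norm(e),"mid",(S[0]+S[1])/2,"back ang",np.degrees(np.arctan2(*(S[2]-S[3])[1::-1])))
im=cv2.imread("pics/w1.png");m=np.uint8(im.min(2)>130)*255;k=np.zeros_like(m);cv2.rectangle(k,(310,45),(400,160),255,-1)
ct=max(cv2.findContours(m&k,cv2.RETR_EXTERNAL,2)[0],key=cv2.contourArea)
P=ray("wrist",ct[:,0,:].astype(float),.188,c)
b=cv2.minAreaRect((P[:,:2]*1000).astype(np.float32));print("eraser",b,cv2.boxPoints(b))
mid=(S[0]+S[1])[:2]/2;a=np.arctan2(e[1],e[0]);ex=np.array([-np.sin(a),np.cos(a)])
print("face shut",mid-ex*.012,"ex",ex)
E
```

```text
shelf [[ 0.3817 -0.0191  0.158 ]
 [ 0.7986  0.0345  0.158 ]
 [ 0.7637  0.2702  0.158 ]
 [ 0.3525  0.2176  0.158 ]]
edge ang 7.332932538183949 0.4203409138434292 mid [0.5901 0.0077 0.158 ] back ang 7.290134604663867
eraser ((576.2789916992188, 153.97216796875), (78.68639373779297, 46.876251220703125), 89.098876953125) [[552.225  115.0024]
 [599.0955 114.2652]
 [600.333  192.9419]
 [553.4625 193.6791]]
face shut [ 0.5917 -0.0042] ex [-0.1276  0.9918]
```

```bash
python3 -m handwheel '[[[-40,4.5,0],[0,0,0],1],[[-40,4.5,0],[0,0,0],1],[[-40,4.5,0],[0,0,0],1],[[-38,4.5,20],[0,0,0],1],[[0,0,40],[0,0,0],1],[[0,0,40],[0,0,0],1],[[0,0,40],[0,0,0],1],[[0,0,40],[0,0,0],1],[[0,0,0],[0,0.95,0],1],[[0,0,0],[0,0.95,0],1],[[0,0,0],[0,0.95,0],1],[[0,0,0],[0,0.95,0],1],[[0,0,0],[0,0.95,0],1],[[0,0,0],[0,0.95,0],1],[[0,0,0],[0,0.97,0],1],[[0,0,0],[0,0,0],1]]'
python3 - <<'E'
from h import *
np.set_printoptions(precision=3,suppress=True)
st=readout.get_state();r=rot(st);print(r.as_matrix(),st["qpos"])
ex=np.array([-.1276,.9918,0])
t=np.array([.578,-.006,.055])
print("pre",r.inv().apply(t-ex*.04-st["position"])*1000,"press dir",r.inv().apply(ex))
for n in["scene"]:
    im=vision.get_image(n);cv2.imwrite("pics/s2.png",im)
E
```

```text
clock: 5.2
position: [0.5858, -0.0755, 0.1892]
ee_rot: [-0.257, 0.623, 0.703, 0.226]
contact_force: [0.3, 0.6, 0.2]
width: 0.0004
gripper_force: 0.0
[[-0.092  0.993 -0.08 ]
 [ 0.76   0.122  0.638]
 [ 0.643 -0.002 -0.766]] [-0.566  0.526  1.427  0.522  1.665 -0.766]
pre [-63.43    1.286 121.978] press dir [ 0.765 -0.006  0.643]
```

```bash
python3 -m handwheel '[[[-16,0,30.5],[0,0,0],1],[[-16,0,30.5],[0,0,0],1],[[-16,0,30.5],[0,0,0],1],[[-15.5,1,30.5],[0,0,0],1],[[7.65,0,6.43],[0,0,0],1],[[7.65,0,6.43],[0,0,0],1],[[7.65,0,6.43],[0,0,0],1],[[0,0,0],[0,0,0],1]]'
python3 -m handwheel '[[[3,0,2.6],[0,0,0],1],[[0,0,0],[0,0,0],1]]'
python3 -m handwheel '[[[3,0,2.6],[0,0,0],1],[[0,0,0],[0,0,0],1]]'
python3 - <<'E'
from h import *
st=readout.get_state();print(np.dot(st["position"]-np.array([.578,-.006,.055]),[-.1276,.9918,0])*1000, st["contact_force"])
E
```

```text
clock: 6.25
position: [0.5799, -0.0156, 0.0572]
ee_rot: [-0.256, 0.622, 0.704, 0.227]
contact_force: [0.0, -0.0, 1.0]
width: -0.0001
gripper_force: 0.0
clock: 6.5
position: [0.5795, -0.0126, 0.0562]
ee_rot: [-0.256, 0.623, 0.704, 0.227]
contact_force: [0.4, -0.4, 0.6]
width: -0.0001
gripper_force: 0.0
clock: 6.75
position: [0.5791, -0.0088, 0.0559]
ee_rot: [-0.256, 0.623, 0.704, 0.227]
contact_force: [-0.2, -1.8, 1.4]
width: -0.0002
gripper_force: 1.1
-2.9190058845110483 [-0.19078169 -1.84515928  1.39197335]
```

```bash
for i in 1 2; do python3 -m handwheel '[[[1.53,0,1.29],[0,0,0],1],[[0,0,0],[0,0,0],1]]' | egrep "posi|contact|gripper_f"; done
```

```text
position: [0.5788, -0.0065, 0.0559]
contact_force: [0.4, -2.3, 0.9]
gripper_force: 1.2
position: [0.5785, -0.0043, 0.0559]
contact_force: [1.6, -2.8, 1.3]
gripper_force: 1.2
```

```bash
for i in 1 2; do python3 -m handwheel '[[[1.53,0,1.29],[0,0,0],1],[[0,0,0],[0,0,0],1]]' | egrep "posi|contact|gripper_f"; done
```

```text
position: [0.5782, -0.0023, 0.0559]
contact_force: [0.6, -3.6, 0.2]
gripper_force: 1.2
position: [0.578, -0.0003, 0.0559]
contact_force: [1.2, -1.9, 1.1]
gripper_force: 1.2
```

```bash
python3 -m handwheel '[[[0.77,0,0.64],[0,0,0],1],[[0,0,0],[0,0,0],1],[[0,0,0],[0,0,0],1]]' | egrep "posi|contact"; python3 -m handwheel '[[[-23,0,-19.3],[0,0,0],1],[[-23,0,-19.3],[0,0,0],1],[[-23,0,-19.3],[0,0,0],1],[[-23,0,-19.3],[0,0,0],1],[[-23,0,-19.3],[0,0,0],1],[[0,0,0],[0,0,0],1],[[0,0,0],[0,0,0],1]]'
python3 - <<'E'
from h import *
st=readout.get_state()
im=vision.get_image("top");cv2.imwrite("pics/t3.png",im)
s=vision.get_image("scene")
cv2.imwrite("pics/c3.png",np.hstack([cv2.resize(im[110:290,180:340],(400,450)),cv2.resize(s[80:290,120:300],(386,450))]))
E
```

```text
position: [0.5779, 0.0002, 0.0559]
contact_force: [0.8, -4.6, 0.9]
clock: 9.0
position: [0.5951, -0.147, 0.0557]
ee_rot: [-0.258, 0.622, 0.703, 0.227]
contact_force: [0.4, -0.1, 0.3]
width: 0.0001
gripper_force: 0.0
```

View pics/c3.png

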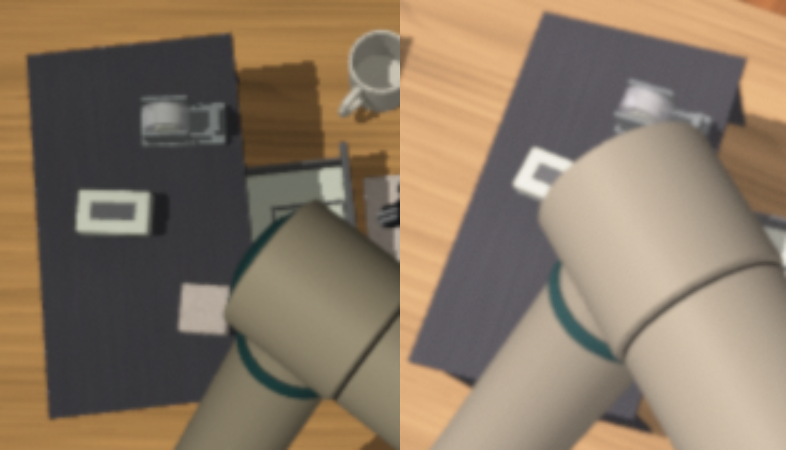

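```bash
python3 -m handwheel '[[[32,0,-38.3],[0,0,0],1],[[32,0,-38.3],[0,0,0],1],[[32,0,-38.3],[0,0,0],1],[[32,0,-38.3],[0,0,0],1],[[32,0,-38.3],[0,0,0],1],[[32,0,-38.3],[0,0,0],1],[[0,0,0],[0,-0.95,0],1],[[0,0,0],[0,-0.95,0],1],[[0,0,0],[0,-0.95,0],1],[[0,0,0],[0,-0.95,0],1],[[0,0,0],[0,-0.95,0],1],[[0,0,0],[0,-0.95,0],1],[[0,0,0],[0,-0.97,0],1],[[50,-29,0],[0,0,0],1],[[50,-29,0],[0,0,0],1],[[50,-29,0],[0,0,0],1],[[50,-29,0],[0,0,0],1],[[0,0,0],[0,0,0],1],[[0,0,0],[0,0,0],1]]'
python3 - <<'E'
from h import *
st=readout.get_state();im=vision.get_image("wrist");cv2.imwrite("pics/w4.png",im)
np.savez("w4.npz",p=st["position"],q=st["ee_rot"])
E
```

```text
clock: 11.48
position: [0.4562, 0.0356, 0.3554]
ee_rot: [0.0, 0.662, 0.749, 0.0]
contact_force: [-0.1, -0.2, 0.2]
width: -0.0
gripper_force: 0.0
```

View pics/w4.png

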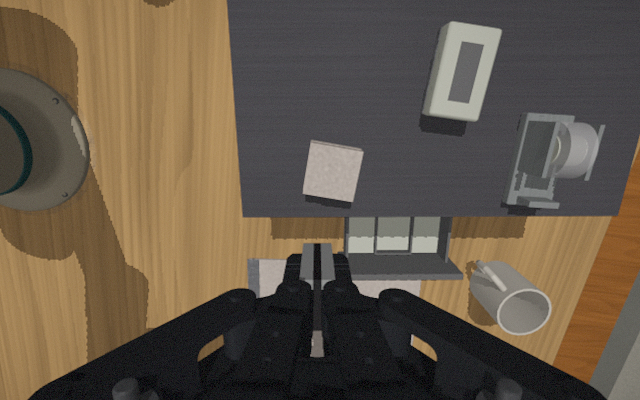

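The view shows the popped-out drawer. Its side walls are near columns 346 and 450, the two tray walls near columns 376 and 411 around row 235, and the front panel spans rows 253–278. I'll zoom in.

```bash
python3 - <<'E'
import cv2
im=cv2.imread("pics/w4.png");cv2.imwrite("pics/w4c.png",cv2.resize(im[205:285,330:470],(784,448),interpolation=cv2.INTER_CUBIC))
E
```

```text
(no output)
```

View pics/w4c.png

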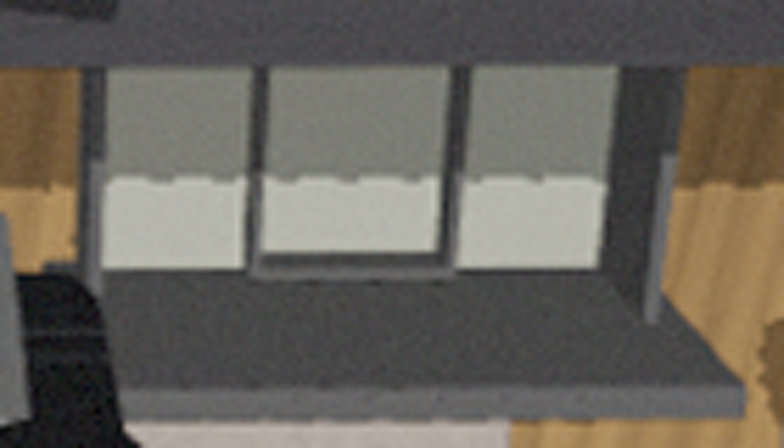

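The crop (offset 330,205, scale 5.6) shows the tray's side-wall tops at x≈257 and 455 (row 170), its front wall top at row ≈271, and the panel's outer top edge at row ≈418.

```bash
python3 - <<'E'
from h import *
np.set_printoptions(precision=4,suppress=True)
w=np.load("w4.npz");c=cam("wrist",{"position":w["p"],"ee_rot":w["q"]})
f=lambda x,y,z:ray("wrist",[(330+x/5.6,205+y/5.6)],z,c)[0]
a=np.radians(7.3);ex=np.array([-np.sin(a),np.cos(a),0]);ey=np.array([np.cos(a),np.sin(a),0])
E0=np.array([.5901,.0077,0])
g=lambda p:np.array([(p-E0)@ex,(p-E0)@ey])*1000
for n,p in dict(edgeL=f(100,66,.158),edgeR=f(700,66,.158),wl=f(257,170,.028),wr=f(455,170,.028),wl2=f(254,265,.028),wr2=f(450,265,.028),fw=f(350,271,.028),floorF=f(350,253,.016),panel=f(450,418,.088),panelR=f(742,418,.088)).items(): print(n,p,g(p))
q=cam("wrist",{"position":w["p"],"ee_rot":w["q"]})
im=cv2.imread("pics/w4.png");m=np.uint8(im.min(2)>130)*255;k=np.zeros_like(m);cv2.rectangle(k,(415,10),(505,125),255,-1)
ct=max(cv2.findContours(m&k,cv2.RETR_EXTERNAL,2)[0],key=cv2.contourArea)
P=ray("wrist",ct[:,0,:].astype(float),.188,c);b=cv2.minAreaRect((P[:,:2]*1000).astype(np.float32));print(b)
Tw=np.array([0.5763,0.154,.30]);al=np.radians(89.1)
Rt=R.from_matrix(np.array([[np.cos(al),np.sin(al),0],[np.sin(al),-np.cos(al),0],[0,0,-1]]).T)
print(delta(readout.get_state(),Tw,Rt),np.degrees(rot(readout.get_state()).as_matrix()[:,0]))
E
```

```text
edgeL [ 0.4974 -0.0048  0.158 ] [ -0.5758 -93.5582]
edgeR [0.6163 0.01   0.158 ] [-1.0621 26.3174]
wl [ 0.5645 -0.0725  0.028 ] [-76.2558 -35.5551]
wr [ 0.6197 -0.0656  0.028 ] [-76.4842  20.0718]
wl2 [ 0.5688 -0.1013  0.028 ] [-105.3959  -35.0163]
wr2 [ 0.6243 -0.0944  0.028 ] [-105.6283   20.9415]
fw [ 0.5963 -0.0998  0.028 ] [-107.3823   -7.4928]
floorF [ 0.599  -0.0994  0.016 ] [-107.3405   -4.7749]
panel [ 0.6106 -0.1107  0.088 ] [-120.0508    5.2645]
panelR [ 0.6847 -0.1015  0.088 ] [-120.3668   79.9607]
((575.9414672851562, 153.4564971923828), (78.04733276367188, 46.77751541137695), 89.04335021972656)
(array([103.5541, 133.1564,  55.2073]), array([0.0016, 0.0029, 1.3171])) [-6.9853 56.8684 -0.018 ]
```

```bash
python3 -m handwheel '[[[34.5,44.3,0],[0,0,0],-1],[[34.5,44.3,0],[0,0,0],-1],[[34.5,44.3,0],[0,0,0],-1],[[0,0,30],[0,0,0.66],-1],[[0,0,30],[0,0,0.66],-1],[[0,0,30],[0,0.67,0],-1],[[0,0,15],[0,0.67,0],-1],[[0,0,0],[0,0,0],-1],[[0,0,0],[0,0,0],-1]]'
cat > d.py <<'E'
from h import *
import sys
np.set_printoptions(precision=2,suppress=True)
x,y,z,yaw,tilt=map(float,sys.argv[1:])
a=np.radians(yaw)
Rt=R.from_matrix(np.array([[np.cos(a),np.sin(a),0],[np.sin(a),-np.cos(a),0],[0,0,-1]]).T)*R.from_euler("y",tilt,degrees=True)
st=readout.get_state();d=delta(st,[x,y,z],Rt);print(d,st["clock"],"down",rot(st).inv().apply([0,0,-1]))
E
python3 d.py .576 .1537 .169 89.05 8
```

```text
clock: 12.65
position: [0.5771, 0.1545, 0.2507]
ee_rot: [-0.049, 0.712, 0.699, 0.05]
contact_force: [-0.8, -0.5, -0.2]
width: 0.0857
gripper_force: 0.0
(array([-12.19,  -1.14,  80.79]), array([ 0.01, -0.  , -0.01])) 12.65 down [-0.14 -0.    0.99]
```

```bash
python3 -m handwheel '[[[-3,-1,20],[0,0,0],-1],[[-3,0,20],[0,0,0],-1],[[-3,0,20],[0,0,0],-1],[[-2,0,10],[0,0,0],-1],[[-1.2,0,10.8],[0,0,0],-1],[[0,0,0],[0,0,0],-1],[[0,0,0],[0,0,0],0.2],[[0,0,0],[0,0,0],0.2],[[0,0,0],[0,0,0],0.6],[[0,0,0],[0,0,0],0.6],[[0,0,0],[0,0,0],0.6],[[0,0,0],[0,0,0],0.6]]' 35; python3 d.py .576 .1537 .169 89.05 8
```

```text
clock: 14.15
position: [0.5756, 0.1543, 0.1694]
ee_rot: [-0.049, 0.711, 0.7, 0.051]
contact_force: [1.4, -0.3, 5.1]
width: 0.0474
gripper_force: 38.4
(array([-0.65,  0.44,  0.36]), array([ 0.02, -0.01,  0.  ])) 14.15 down [-0.14 -0.    0.99]
```

```bash
python3 -m handwheel '[[[1.4,0,-9.9],[0,0,0],0.6],[[2.8,0,-19.8],[0,0,0],0.6],[[5.6,0,-39.6],[0,0,0],0.6],[[4.2,0,-29.7],[0,0,0],0.6],[[0,0,0],[0,0,0],0.6],[[0,0,0],[0,0,0],0.6]]'; python3 d.py .5907 -.0555 .27 97.3 8
python3 - <<'E'
from h import *
st=readout.get_state();im=vision.get_image("wrist");cv2.imwrite("pics/w5.png",im)
E
```

```text
clock: 14.9
position: [0.5741, 0.1542, 0.2673]
ee_rot: [-0.05, 0.711, 0.7, 0.049]
contact_force: [-0.1, -0.4, -2.6]
width: 0.0471
gripper_force: 37.8
(array([-206.98,   20.02,  -31.91]), array([ 0.17, -0.01, -1.36])) 14.9 down [-0.14  0.    0.99]
```

View pics/w5.png

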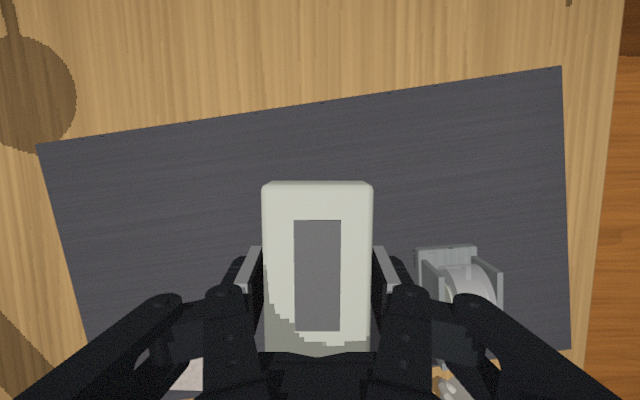

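The eraser is held, with its sides parallel to the tool. Its top far edge is at row ≈182 and near edge ≈352. The label spans rows 220–331 and columns 294–341.

```bash
python3 - <<'E'
from h import *
np.set_printoptions(precision=4,suppress=True)
st=readout.get_state();c=cam("wrist",st);z=st["position"][2]+.019
P=ray("wrist",[(317,183),(317,220),(317,331),(317,352),(294,275),(341,275)],z,c);print(P-st["position"])
w=np.load("w1.npz");c1=cam("wrist",{"position":w["p"],"ee_rot":w["q"]})
im=cv2.imread("pics/w1.png");g=im.max(2);m=np.uint8(g<125)*255;k=np.zeros_like(m);cv2.rectangle(k,(338,76),(374,142),255,-1)
ct=max(cv2.findContours(m&k,cv2.RETR_EXTERNAL,2)[0],key=cv2.contourArea)
b=cv2.minAreaRect((ray("wrist",ct[:,0,:].astype(float),.188,c1)[:,:2]*1000).astype(np.float32));print("label flat",b)
E
```

```text
[[ 0.0018  0.0398  0.019 ]
 [ 0.0015  0.0243  0.019 ]
 [ 0.0007 -0.0257  0.019 ]
 [ 0.0005 -0.0358  0.019 ]
 [-0.0088  0.0003  0.019 ]
 [ 0.0114 -0.      0.019 ]]
label flat ((576.7996215820312, 154.03863525390625), (48.809906005859375, 18.774852752685547), 89.13257598876953)
```

```bash
python3 -m handwheel '[[[-20,2,-3],[0,0,0],0.6],[[-40,4,-6.4],[0,0,0],0.6],[[-45,4,-6.4],[0,0,0],0.6],[[-42,4,-6.4],[0,0,0],0.6],[[-40,4,-6.4],[0,0,0],0.6],[[-20,2,-3],[0,0,0],0.6],[[0,0,0],[0.08,0,-0.68],0.6],[[0,0,0],[0.08,0,-0.68],0.6],[[0,0,0],[0,0,0],0.6],[[0,0,0],[0,0,0],0.6]]'; python3 d.py .5900 -.055 .12 97.3 8
```

```text
clock: 16.2
position: [0.5913, -0.0552, 0.2707]
ee_rot: [-0.052, 0.659, 0.749, 0.047]
contact_force: [0.0, -0.5, -1.2]
width: 0.0474
gripper_force: 37.7
(array([-20.77,  -1.72, 149.22]), array([ 0.03, -0.01, -0.01])) 16.2 down [-0.14 -0.    0.99]
```

```bash
python3 -m handwheel '[[[-4.2,-1.7,29.8],[0,0,0],0.6],[[-4.2,0,29.8],[0,0,0],0.6],[[-4.2,0,29.8],[0,0,0],0.6],[[-4.2,0,29.8],[0,0,0],0.6],[[-4.2,0,29.8],[0,0,0],0.6],[[-4.2,0,29.8],[0,0,0],0.6],[[-2.1,0,14.9],[0,0,0],0.6],[[0,0,0],[0,0,0],0.6],[[0,0,0],[0,0,0],0.6]]'; python3 d.py .5900 -.055 .03 97.3 8
python3 - <<'E'
from h import *
st=readout.get_state();c=cam("wrist",st);cv2.imwrite("pics/w6.png",vision.get_image("wrist"))
a=np.radians(7.3);ex=np.array([-np.sin(a),np.cos(a),0]);ey=np.array([np.cos(a),np.sin(a),0]);T=np.array([.5907,-.0555,0])
for dx in(45.5,-45.5):
  for dy in(-29.5,29.5): print(dx,dy,proj(c,T+(ex*dx+ey*dy)/1000+[0,0,.028])[0].round())
E
```

```text
clock: 17.32
position: [0.5915, -0.0556, 0.0764]
ee_rot: [-0.05, 0.659, 0.749, 0.048]
contact_force: [-0.4, 0.4, -0.0]
width: 0.0469
gripper_force: 37.7
(array([-5.64, -1.63, 46.09]), array([0.05, 0.  , 0.  ])) 17.325 down [-0.14 -0.01  0.99]
45.5 -29.5 [266. 164.]
45.5 29.5 [361. 164.]
-45.5 -29.5 [269. 303.]
-45.5 29.5 [359. 303.]
```

View pics/w6.png

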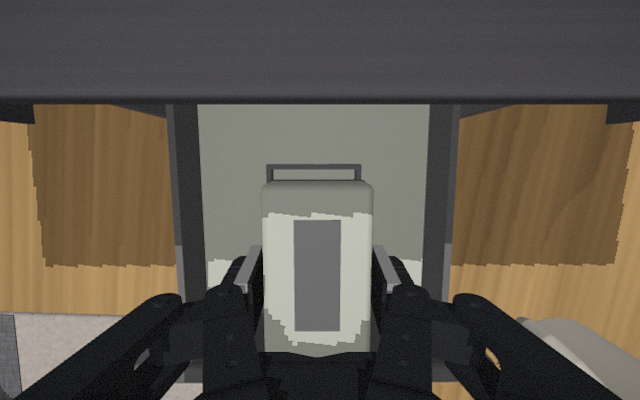

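The tray's back wall corners are at (266,164) and (361,164), exactly where predicted, and the eraser is centred at column 317.5. It needs about 1.7 mm of sideways correction before lowering.

```bash
python3 -m handwheel '[[[-2,-1.7,14.9],[0.05,0,0],0.6],[[-2,0,14.9],[0,0,0],0.6],[[0,0,0],[0,0,0],0.6],[[0,0,0],[0,0,0],0.6]]'|egrep "posi|cont"; python3 d.py .5897 -.055 .03 97.3 8
```

```text
position: [0.5887, -0.0554, 0.0449]
contact_force: [0.2, 0.2, -1.0]
(array([-1.78,  1.04, 14.84]), array([-0.02, -0.01, -0.  ])) 17.875 down [-0.14  0.    0.99]
```

```bash
python3 -m handwheel '[[[0,1,0],[0,0,0],0.6],[[-0.7,0,5],[0,0,0],0.6],[[-0.7,0,5],[0,0,0],0.6],[[0,0,0],[0,0,0],0.6],[[0,0,0],[0,0,0],0.6]]'|egrep "posi|cont"; python3 d.py .5897 -.055 .027 97.3 8;python3 -m handwheel '[[[-0.5,0,4],[0,0,0],0.6],[[0,0,2],[0,0,0],0.6],[[0,0,0],[0,0,0],0.6],[[0,0,0],[0,0,0],0.6]]'|egrep "posi|cont"; python3 d.py .5897 -.055 .027 97.3 8
```

```text
position: [0.5898, -0.0553, 0.0351]
contact_force: [-0.5, 0.0, -0.4]
(array([-0.79, -0.01,  8.04]), array([-0.02, -0.01,  0.  ])) 18.5 down [-0.14  0.    0.99]
position: [0.5898, -0.055, 0.0291]
contact_force: [0.6, -0.1, -1.3]
(array([-0.3 , -0.06,  2.12]), array([-0.02, -0.01,  0.  ])) 19.0 down [-0.14  0.    0.99]
```

Bottom is below the wall rims (about 0.018) without contact. I'll seat it and release.

```bash
python3 -m handwheel '[[[-0.3,0,2],[0,0,0],0.6],[[0,0,0],[0,0,0],0.6],[[0,0,0],[0,0,0],0.6]]'|egrep "posi|cont";python3 -m handwheel '[[[0,0,0],[0,0,0],0.0],[[0,0,0],[0,0,0],-0.2],[[0,0,0],[0,0,0],-0.4],[[0,0,0],[0,0,0],-0.4],[[0,0,0],[0,0,0],-0.4]]'|egrep "posi|cont|wid"; python3 -m handwheel '[[[1.4,0,-9.9],[0,0,0],-0.4],[[2.8,0,-20],[0,0,0],-0.4],[[5.6,0,-40],[0,0,0],-0.4],[[5.6,0,-40],[0,0,0],-0.4],[[5.6,0,-40],[0,0,0],-0.4],[[0,0,0],[0,0,0],-0.4],[[0,0,0],[0,0,0],-0.4]]'
python3 - <<'E'
from h import *
st=readout.get_state();c=cam("wrist",st);cv2.imwrite("pics/w7.png",vision.get_image("wrist"))
E
```

```text
position: [0.59, -0.0551, 0.0275]
contact_force: [-0.1, -0.9, 3.1]
position: [0.5897, -0.055, 0.027]
contact_force: [0.4, 0.3, -0.4]
width: 0.06
clock: 20.88
position: [0.5895, -0.055, 0.1784]
ee_rot: [-0.053, 0.659, 0.749, 0.045]
contact_force: [0.4, 0.2, -0.4]
width: 0.0596
gripper_force: 0.0
```

View pics/w7.png

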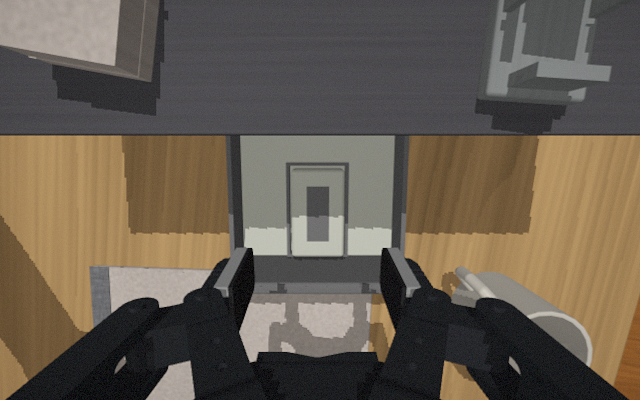

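The eraser lies flat inside the tray walls (tray columns 287–348, rows 163–258). Next I press the drawer shut.

```bash
python3 -m handwheel '[[[-35.4,0,-5],[0,0,0],1],[[-35.4,0,-5],[0,0,0],1],[[-35.4,0,-5],[0,0,0],1],[[0,0,0],[0,0.89,0],1],[[0,0,0],[0,0.89,0],1],[[0,0,0],[0,0.89,0],1],[[0,0,0],[0,0.89,0],1],[[0,0,0],[0,0.89,0],1],[[0,0,0],[0,0.89,0],1],[[0,0,0],[0,0,0],1],[[0,0,0],[0,0,0],1]]'|egrep "posi|cont|wid"; python3 d.py .6043 -.1619 .055 97.3 40
```

```text
position: [0.6034, -0.1611, 0.1779]
contact_force: [1.4, -0.6, -0.3]
width: 0.0005
(array([-79.86,   1.12,  93.43]), array([-0.02, -0.01, -0.01])) 22.3 down [-0.64  0.    0.77]
```

```bash
python3 -m handwheel '[[[-20,0.3,23.4],[0,0,0],1],[[-20,0.3,23.4],[0,0,0],1],[[-20,0.3,23.4],[0,0,0],1],[[-20,0.3,23.4],[0,0,0],1],[[11.5,0,9.65],[0,0,0],1],[[11.5,0,9.65],[0,0,0],1],[[7.65,0,6.4],[0,0,0],1],[[7.65,0,6.4],[0,0,0],1],[[0,0,0],[0,0,0],1]]'|egrep "posi|cont"
python3 -m handwheel '[[[7.65,0,6.4],[0,0,0],1],[[7.65,0,6.4],[0,0,0],1],[[7.65,0,6.4],[0,0,0],1],[[7.65,0,6.4],[0,0,0],1],[[7.65,0,6.4],[0,0,0],1],[[7.65,0,6.4],[0,0,0],1],[[7.65,0,6.4],[0,0,0],1],[[7.65,0,6.4],[0,0,0],1],[[0,0,0],[0,0,0],1]]'|egrep "posi|cont"
cat > e.py <<'E'
from h import *
st=readout.get_state();a=np.radians(7.3);p=(st["position"]-[.5901,.0077,0])*1000
ex=np.array([-np.sin(a),np.cos(a),0]);print("ex",p@ex,"F",st["contact_force"],st["clock"],"exdir",rot(st).inv().apply(ex),"z",p[2])
E
python3 e.py
```

```text
position: [0.5987, -0.1123, 0.0564]
contact_force: [0.8, -1.8, 2.2]
position: [0.5874, -0.0325, 0.0557]
contact_force: [1.7, -1.8, 1.2]
ex -39.51725286743193 F [ 1.67767088 -1.77746894  1.19392773] 24.55 exdir [0.76460281 0.00169528 0.64449955] z 55.70337526400978
```

```bash
python3 -m handwheel '[[[5.35,0,4.5],[0,0,0],1],[[5.35,0,4.5],[0,0,0],1],[[5.35,0,4.5],[0,0,0],1],[[5.35,0,4.5],[0,0,0],1],[[2.1,0,1.77],[0,0,0],1],[[2.1,0,1.77],[0,0,0],1],[[0,0,0],[0,0,0],1],[[0,0,0],[0,0,0],1],[[0,0,0],[0,0,0],1]]'|egrep "posi|cont"; python3 e.py
```

```text
position: [0.5838, -0.0006, 0.0555]
contact_force: [-0.6, -2.8, -0.4]
ex -7.403364625151902 F [-0.61830418 -2.84012567 -0.39118685] 25.675 exdir [7.65211014e-01 3.31790695e-04 6.43779461e-01] z 55.53562960378206
```

```bash
python3 -m handwheel '[[[1.3,0,1.1],[0,0,0],1],[[0,0,0],[0,0,0],1],[[0,0,0],[0,0,0],1],[[0,0,0],[0,0,0],1]]'|egrep "posi|cont"; python3 e.py
python3 -m handwheel '[[[-7.65,0,-6.4],[0,0,0],1],[[-7.65,0,-6.4],[0,0,0],1],[[-7.65,0,-6.4],[0,0,0],1],[[0,0,0],[0,0,0],1],[[0,0,0],[0,0,0],1]]'|egrep "posi|cont"; python3 e.py
```

```text
position: [0.5837, 0.001, 0.0555]
contact_force: [-1.2, -5.1, 0.6]
ex -5.8800631737678986 F [-1.24169327 -5.07566096  0.6395144 ] 26.175 exdir [7.65606438e-01 4.07427825e-04 6.43309114e-01] z 55.50475410626411
position: [0.5875, -0.0283, 0.0556]
contact_force: [-0.2, -0.4, 0.0]
ex -35.37974184813557 F [-0.20067861 -0.41945975  0.00855975] 26.8 exdir [7.64813455e-01 1.01716593e-05 6.44251798e-01] z 55.60800546061183
```

```bash
python3 -m handwheel '[[[-23,0,-19.3],[0,0,0],1],[[-23,0,-19.3],[0,0,0],1],[[-23,0,-19.3],[0,0,0],1],[[-23,0,-19.3],[0,0,0],1],[[32,0,-38.3],[0,0,0],1],[[32,0,-38.3],[0,0,0],1],[[32,0,-38.3],[0,0,0],1],[[32,0,-38.3],[0,0,0],1],[[32,0,-38.3],[0,0,0],1],[[32,0,-38.3],[0,0,0],1],[[0,0,0],[0,-0.95,0],1],[[0,0,0],[0,-0.95,0],1],[[0,0,0],[0,-0.95,0],1],[[0,0,0],[0,-0.95,0],1],[[0,0,0],[0,-0.95,0],1],[[0,0,0],[0,-0.95,0],1],[[0,0,0],[0,-0.97,0],1],[[50,-30,0],[0,0,0],1],[[50,-30,0],[0,0,0],1],[[50,-30,0],[0,0,0],1]]'|egrep "posi|cont"
python3 -m handwheel '[[[50,-30,0],[0,0,0],1],[[0,0,0],[0,0,0],1],[[0,0,0],[0,0,0],1]]'|egrep "posi|cont"
python3 - <<'E'
from h import *
np.set_printoptions(precision=4,suppress=True)
st=readout.get_state();c=cam("wrist",st);im=vision.get_image("wrist");cv2.imwrite("pics/w8.png",im)
top=vision.get_image("top");cv2.imwrite("pics/t8.png",top)
a=np.radians(7.3);ex=np.array([-np.sin(a),np.cos(a),0]);ey=np.array([np.cos(a),np.sin(a),0]);E0=np.array([.5901,.0077,0])
w=np.load("w4.npz");c4=cam("wrist",{"position":w["p"],"ee_rot":w["q"]});i4=cv2.imread("pics/w4.png")
for s in range(-110,-4,7):  # sample the drawer floor/desk in front of the shelf: wood has R-B large
    o=[]
    for cc,ii in((c4,i4),(c,im)):
        u,v=proj(cc,E0+ex*s/1000+ey*.035+[0,0,.02])[0].round().astype(int);p=ii[v,u].astype(int);o.append((u,v,int(p[2]-p[0])))
    print(s,o)
# bystanders: whitish blobs on the shelf
m=np.uint8(im.min(2)>110)*255
for t in cv2.findContours(m,cv2.RETR_EXTERNAL,2)[0]:
    if 700<cv2.contourArea(t)<4000:
        b=cv2.minAreaRect(t);print(b,ray("wrist",[b[0]],.188,c)[0])
d=cv2.absdiff(top,cv2.imread("pics/top0.png")).max(2)>50
n,l,s,q=cv2.connectedComponentsWithStats(d.astype(np.uint8));print(s[1:][s[1:,4]>25])
print(st["clock"])
E
```

```text
position: [0.4933, -0.0091, 0.3549]
contact_force: [0.4, 0.6, -0.1]
position: [0.459, 0.0347, 0.3555]
contact_force: [0.4, -0.3, -0.2]
-110 [(np.int64(417), np.int64(253), 2), (np.int64(416), np.int64(253), 78)]
-103 [(np.int64(418), np.int64(249), 10), (np.int64(416), np.int64(249), 74)]
-96 [(np.int64(418), np.int64(245), 10), (np.int64(416), np.int64(245), 75)]
-89 [(np.int64(419), np.int64(241), 11), (np.int64(417), np.int64(241), 74)]
-82 [(np.int64(419), np.int64(237), 8), (np.int64(417), np.int64(237), 51)]
-75 [(np.int64(419), np.int64(233), 6), (np.int64(418), np.int64(233), 52)]
-68 [(np.int64(420), np.int64(228), 8), (np.int64(418), np.int64(228), 55)]
-61 [(np.int64(420), np.int64(224), 8), (np.int64(418), np.int64(224), 55)]
-54 [(np.int64(420), np.int64(220), 9), (np.int64(419), np.int64(220), 53)]
-47 [(np.int64(421), np.int64(216), 4), (np.int64(419), np.int64(216), 21)]
-40 [(np.int64(421), np.int64(212), 0), (np.int64(420), np.int64(212), -1)]
-33 [(np.int64(422), np.int64(207), -1), (np.int64(420), np.int64(207), -2)]
-26 [(np.int64(422), np.int64(203), -2), (np.in
[... 570 characters left out ...]
((266.5, 277.5), (39.0, 39.0), 90.0) [ 0.4193 -0.0752  0.188 ]
((330.1728210449219, 169.85403442382812), (53.93138122558594, 54.684452056884766), 10.007980346679688) [0.4711 0.0502 0.188 ]
[[ 164  176   31  139  946]
 [ 195  186   45   44 1622]
 [ 241  187   12   46  382]
 [ 174  190    5   23   36]
 [ 336  203   99  171 7124]
 [ 251  223   14   21  228]
 [ 239  243   11   30  250]
 [ 233  272   17   38  236]
 [ 204  297   29   27  570]
 [ 244  311   96   51 1890]
 [ 231  313   16   32  309]
 [ 133  318   35   22  290]
 [ 222  325    7   10   44]
 [ 171  329   53   21  655]
 [ 227  339    8    9   53]
 [ 166  340  123   60 2821]
 [  31  355   34   22  288]
 [ 339  369   41   31  870]]
29.675
```

```bash
python3 -c "
from rig import manip;print(manip.sign_off())"
```

```text
the job is handed in; nothing more can be done
None
```

I handed the job in at about 30 s: the eraser lies felt down and flat in the drawer's tray, and the drawer stayed shut for about 3.5 s after I let go (checked by pressing force and wrist-camera pixels). No contact beyond the presses, the grasp and the placing showed in the force readings, and the notes measured unmoved; I didn't measure the other things' final positions.

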